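Hold a spring-clamp terminal open with a screwdriver

TASK

On the small upright wiring panel, one terminal is twice as wide as its neighbours. Pick up the flat-bladed screwdriver, put its blade into that wide terminal's upper release port (the square one) and push the sprung button inside it in by about 8 mm, so that the clamp is drawn clear of the wire entry; do not bottom the button, and leave the other things on the bench where they are. Finish still holding the screwdriver there with the button at 8 mm, so that a colleague can feed the wire in; do not let go.

Things in the scene. Friction and masses are not known exactly. Their poses are not given: they have to be found in the camera images.
- screwdriver: Flat-bladed screwdriver, 196 mm long, about 85 g, lying on the bench (axis 14 mm above it). Its origin lies on the bench under the middle of its length; the tool's axis runs along its own y, 14 mm above the origin. The moulded handle, 28 mm across, spans y = 0 to +98 mm; the round steel shank, 6 mm across, spans y = -98 mm (blade tip) to 0. Grasp the handle; it starts with the blade pointing roughly away from the robot.
- blade_tip (a point): Middle of the end of the screwdriver's blade (own axes as the screwdriver's: y points from the tip back to the handle, z up as it lies).
- panel: Upright perforated metal mounting plate on a foot, fixed to the bench: 164 mm wide, 235 mm high. Origin on the bench at the middle of the plate's front surface; x points into the plate (away from the viewer who faces it), y to that viewer's left, z up. A row of grey terminals sits on its rail, middle of the row 150 mm above the bench, their faces 65.5 mm in front of the plate; a slotted duct, 34 mm deep, runs below them (top 71 mm above the bench).
- wide_terminal: The wide grey spring-clamp terminal: 28 mm wide, face 88 mm high. It sits in the left, middle or right place of the row; pairs of terminals half as wide (14 mm each) fill the other two places. Origin in the middle of its front face, x into the terminal, z up. Down its face: wire entry (round, 13 mm, at z = +31.5 mm), upper release port (square, z = +12 mm), lower release port (z = -12 mm), lower wire entry (z = -31.5 mm). Fixed to the panel.
- release_port (a point): Centre of the mouth of the wide terminal's upper release port, in the plane of the face, 162 mm above the bench. x points straight into the port (level), z up. The mouth is a square funnel 17.5 mm wide that narrows over 4 mm to a square hole 10 mm wide. The white button's front stands 8 mm inside the face when at rest, 16 mm when pushed in 8 mm.
- release_button (a joint): Travel of the button in that port, in m: 0 at rest, grows as it is pushed in along the port's x, hard stop at 0.013. Its spring needs 3.6 N to start moving, 10.8 N at 8 mm, 15.3 N at the stop, and pushes it back out when let go. It draws a steel clamp leaf down out of the upper wire entry, which is clear at about 8 mm.
- nut_driver: A bystander that resembles the screwdriver: nut driver with a 12 mm socket end (too thick for the port), 174 mm long, lying on the bench. Leave it.
- multimeter: A bystander: multimeter, 132 x 62 x 41 mm, lying on its back to the right in front of the panel. Leave it.
- parts_jar: A bystander: screw-top jar, 53 mm across, 72 mm high, standing at the left near the drawers. Leave it.

How it is judged:
By the outcome, as a careful person would: the job done as asked, in the order asked, and still so for the second after the job is handed in, while the arm keeps its last pose, push and grip.
It also fails if it takes over 38 s, if anything falls off the work surface, if the arm or the gripper's body presses on something with over 40 N, if the wrist force passes 120 N, or if a joint passes its speed limit or range.

ROBOT

A 7-joint arm with a two-finger parallel gripper is mounted at the origin on a cart in front of the work surface, level with it; the furniture and walls round the work are solid. World frame = base frame: x ahead of the robot, y to its left, z up, the work surface at z = 0. Lengths are in m, angles in degrees, forces in N, time in s.
With the tool pointing down it reaches from about 0.4 to 0.925 m from the base axis. Payload 5.6 kg.
Tool frame: the origin (TCP) lies midway between the tips of the shut fingers; the grasp point (between the pads) lies 19 mm behind it (bot.grip_depth is the distance from the TCP to the grasp point, in m); z points along the fingers, y is the direction in which the jaws open and shut (so a half turn about z gives the same grasp; the last joint's range is limited). The gripper opens to 85 mm and grips with 20 to 120 N. Pads are 22 mm wide; open, the fingers measure 114 mm over their backs; the gripper's body (76 mm by 85 mm) begins 54 mm behind the grasp point. The pads swing forward as they close: fully open they stand 13 mm farther back than shut.
Start: joints at [-73.682, 26.786, -0.665, 91.828, 0.344, 61.387, -3.226], TCP at [0.209, 0.615, 0.204] pointing down, gripper open.
Joint ranges: [-144.91, 144.91], [-17.63, 115.5], [-89.93, 88.59], [15.96, 139.68], [-74.01, 254.01], [8.47, 105.57], [-167.45, 167.45]. Speed limits (degrees/s): [147.25, 147.25, 180, 180, 180, 180, 180].

INTERFACE

Orientations are given as [roll, pitch, yaw] about the fixed x, y, z axes, in that order (R = Rz(yaw) Ry(pitch) Rx(roll)).
In Python, from plant import telemetry, viewer, job, nets, bot gives the robot as it stands.
- The arm moves only by the tool arm_command, never from a script. Its argument "series" is a list of rows, each an object of numbers: "x", "y", "z": the shift along the tool's x, y, z in m; "roll": the turn about the tool's z in rad. A call has 1 to 20 rows; each row is the pose to reach, as a shift and turn from the pose commanded when the call began, along the tool's axes at that moment; what a row does not reach only later rows make up. A row lasts 1/12 s, in which the tool goes at most 41.7 mm and 7.16 degrees, less where a joint would pass 70% of its speed; a pose out of reach is approached as far as the arm can. A call with a gripper value outside its range is refused whole. "claw" is the closure, from 0 (fully open) to 1 (shut), set as the call begins (left out, the last holds). The fingers move at their own pace and stop on an object; the grip force is fixed at half the most. Time passes only in rows, so rows that repeat a pose let the fingers close. It gives the time, the measured TCP pose, the force and the opening at its end, in the units of the state.
- telemetry.observe(): the state, without advancing time (a new reading comes with each control period).
- viewer.snapshot(name): name is "scene" or "top" or "wrist"; returns a dict with "img" (420x560x3 uint8, blue, green, red), "range_z" (420x560 float32, m along the optical axis (not along the pixel's ray), 0 where there is no reading), "fx", "fy", "cx", "cy" (pixels), "k1" (the pictures are not rectified: a ray, as slopes to the right and down, at radius r is drawn at 1 + k1 r^2 times it, then the intrinsics apply), "world_to_cam" (4x4, takes a point from world to camera coordinates); the wrist camera has in their place "hand_eye" (4x4, takes a point from camera to tool coordinates, whose origin is the TCP and whose axes are the flange's). Camera axes: x right, y up, looking along -z (the intrinsics and any distortion apply to the point x, -y, -z); pixel columns grow to the right and rows downward; lengths in m; the calibration is good to about 2 mm. A picture is of the moment at which its call begins: read the wrist's pose just before it.
- job.finish_job(): hands the job in, once; it reports no verdict.
Trained networks look in the newest picture that a camera, given by its name, has taken for a name from the list of things; names that differ only in an ending like _2 or _b are one class to them, and where a whole thing is asked for, a point or a joint stands for the part that bears it (a point fixed in the world has none). Each returns a list of dicts, best first, with "score" (0 to 1); they miss things now and then, are a little off and sometimes report something else, mostly with a low value. They report only what shows in the picture. A call takes as long as a camera call.
- nets.regions_of(query, camera): "mask" (420x560 bool, what is visible of it).
- nets.pinpoint(query, camera): "point" ([x, y, z] in m, in the coordinates of the camera as it stood for that picture, good to about 4 mm: a listed point, or the origin of a listed thing).
The state is a dict: "time_s": time; "q": joint angles; "joint_vel": joint speeds; "joint_efforts": joint torques, N m; "tcp_pos": TCP position; "ee_rot": TCP orientation; "force": force on the tool from outside, world axes, zero at the start; "wrist_torque": the same for the moment, N m; "width": finger opening in m.
Only numpy, scipy, OpenCV 4.12 (cv2) and the standard library are available. Lean on these libraries where they do the work, as an engineer would, in place of code of your own. Each camera call takes 0.05 s, during which the arm holds its last target.

## Working session

There is one attempt and no reset: what is moved stays moved. The work goes in short steps, Python scripts to look and compute and a tool call to move; the robot and the scene stay as the last step left them, time stands still between calls to the robot, and variables do not carry over. Pictures are saved under pics/ and viewed, and the job is handed in when it is done.

Besides the shell and the picture viewer there is one more tool, called after ">>>" as name(argument=value, ...) on one line, values as JSON. arm_command: Moves the arm, as the interface text tells. Its arguments: {"type":"object","properties":{"series":{"type":"array"},"claw":{"type":"number"}},"required":["series"]}

```bash
ls; mkdir -p pics; cat > h.py <<'E'
import numpy as np,cv2
from scipy.spatial.transform import Rotation as R
from plant import telemetry, viewer, job, nets, bot
def tool():
    s=telemetry.observe(); T=np.eye(4)
    T[:3,:3]=R.from_euler('xyz',s['ee_rot'],degrees=True).as_matrix(); T[:3,3]=s['tcp_pos']; return T,s
def snap(n,f=None):
    T,s=tool(); d=viewer.snapshot(n)
    d['c2w']=T@np.array(d['hand_eye']) if n=='wrist' else np.linalg.inv(np.array(d['world_to_cam']))
    if f: cv2.imwrite('pics/'+f,d['img'])
    return d
def w(d,p): return (d['c2w']@np.r_[p,1])[:3]
def deproj(d,u,v,z):
    a,b=(u-d['cx'])/d['fx'],(v-d['cy'])/d['fy']; x,y=a,b
    for _ in range(20):
        k=1+d['k1']*(x*x+y*y); x,y=a/k,b/k
    x=np.asarray(x);y=np.asarray(y);z=np.asarray(z)
    P=np.stack([x*z,-y*z,-z],-1); return P@d['c2w'][:3,:3].T+d['c2w'][:3,3]
def proj(d,P):
    p=np.linalg.inv(d['c2w'])@np.r_[P,1]; x,y=p[0]/-p[2],-p[1]/-p[2]; k=1+d['k1']*(x*x+y*y)
    return np.array([d['cx']+d['fx']*x*k,d['cy']+d['fy']*y*k])
def cloud(d,m):
    v,u=np.nonzero(m&(d['range_z']>0)); return deproj(d,u,v,d['range_z'][v,u])
E
python3 - <<'E'
from h import *
np.set_printoptions(precision=4,suppress=True)
print(tool()[1])
for c in ['scene','top']:
    d=snap(c,c+'0.png')
    print(c,d['fx'],d['k1'],d['c2w'])
    for q in ['screwdriver','blade_tip','panel','wide_terminal','release_port','nut_driver','multimeter','parts_jar']:
        try:
            print(q,[(round(r['score'],2),w(d,r['point']),proj(d,w(d,r['point']))) for r in nets.pinpoint(q,c)[:3]])
        except Exception as e: print(q,e)
E
```

```text
pics
{'time_s': 0.0, 'q': array([-73.6812,  26.8385,  -0.6635,  91.8803,   0.3423,  61.3872,
        -3.2274]), 'joint_vel': array([ 0.1127, -0.0117,  0.0279, -0.0182,  0.0429, -0.0166, -0.0564]), 'joint_efforts': array([  0.0004, -53.2389,   0.021 , -25.1305,   0.0112,   0.0079,
         0.    ]), 'tcp_pos': array([0.2092, 0.6148, 0.2032]), 'ee_rot': array([-179.8962,    0.0065,  161.2103]), 'force': array([-0.1106,  0.2967, -0.1154]), 'wrist_torque': array([0.0059, 0.0223, 0.0056]), 'width': 0.08520542279945519}
scene 494.8336233035301 -0.059366511942912835 [[ 0.7769  0.2847 -0.5615 -0.0793]
 [-0.6294  0.3712 -0.6827 -0.6481]
 [ 0.0141  0.8838  0.4676  0.6641]
 [ 0.      0.      0.      1.    ]]
screwdriver [(0.86, array([0.5163, 0.3878, 0.0011]), array([211.1599, 226.5292]))]
blade_tip [(0.92, array([0.6106, 0.3731, 0.0157]), array([242.499 , 214.0102]))]
panel [(0.65, array([ 0.6768,  0.107 , -0.0034]), array([324.3644, 252.1424]))]
wide_terminal [(0.75, array([0.6163, 0.1477, 0.1503]), array([297.4217, 198.3042]))]
release_port [(0.63, array([0.6178, 0.1437, 0.1595]), array([299
[... 626 characters left out ...]
 array([0.6087, 0.3765, 0.0138]), array([207.4899, 209.8941]))]
panel [(0.76, array([0.6779, 0.1093, 0.0002]), array([311.7662, 185.4904]))]
wide_terminal [(0.94, array([0.6192, 0.1498, 0.1509]), array([298.5241, 201.339 ]))]
release_port [(0.82, array([0.6126, 0.1499, 0.1614]), array([298.6739, 203.7058]))]
nut_driver [(0.84, array([0.526 , 0.2356, 0.0053]), array([262.0291, 243.1803])), (0.34, array([ 0.6768,  0.1095, -0.0003]), array([311.6774, 185.922 ]))]
multimeter [(0.66, array([ 0.5626, -0.0887,  0.0011]), array([388.5089, 231.0747]))]
parts_jar [(0.86, array([0.6217, 0.4899, 0.0036]), array([164.2086, 204.5279])), (0.36, array([0.62  , 0.1505, 0.151 ]), array([298.2178, 200.989 ]))]
```

View pics/scene0.png

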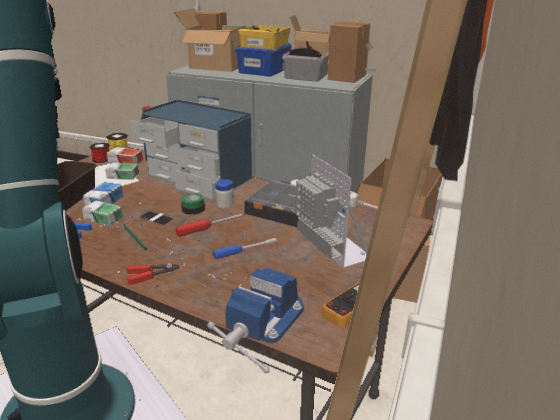

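View pics/top0.png

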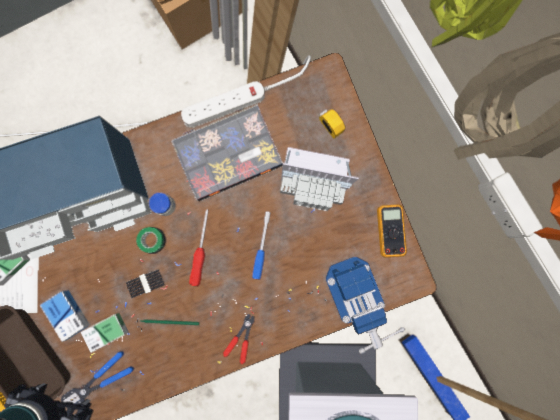

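The red screwdriver lies at about (200,245) in the top view with its blade pointing up-image (away from the robot). The blue nut driver is at (262,245), and the panel is at (315,180) with the terminal row in front of it. Next I measure axes and the panel yaw.

```bash
cat > m.py <<'E'
from h import *
np.set_printoptions(precision=4,suppress=True)
for c in ['scene','top']:
    d=snap(c)
    m=nets.regions_of('screwdriver',c)[0]; P=cloud(d,m['mask']); P=P[(P[:,2]>0.002)&(P[:,2]<.04)]
    xy=P[:,:2]; l=cv2.fitLine(xy.astype(np.float32),cv2.DIST_HUBER,0,.001,.001).ravel(); t=(xy-l[2:])@l[:2]; 
    print(c,'sd',m['score'],len(P),l,np.degrees(np.arctan2(l[1],l[0])),'ends',l[2:]+l[:2]*t.min(),l[2:]+l[:2]*t.max(),'z',P[:,2].max())
    # handle via red
    hsv=cv2.cvtColor(d['img'],cv2.COLOR_BGR2HSV); red=((hsv[...,0]<8)|(hsv[...,0]>172))&(hsv[...,1]>150)&m['mask']
    H=cloud(d,red); print(' red handle',len(H),H.min(0),H.max(0),H.mean(0))
    m=nets.regions_of('wide_terminal',c); print('wt',[(x['score'],x['mask'].sum()) for x in m[:2]])
    P=cloud(d,m[0]['mask']); print(np.percentile(P,[2,25,50,75,98],axis=0))
    m=nets.regions_of('panel',c)[0]; P=cloud(d,m['mask']); np.save(f'panel_{c}.npy',P)
    pl=P[(P[:,2]>0.2)&(P[:,2]<.24)]; print('panel top',len(pl),pl.min(0),pl.max(0))
    l=cv2.fitLine(pl[:,:2].astype(np.float32),cv2.DIST_HUBER,0,.001,.001).ravel();print(l,np.degrees(np.arctan2(l[1],l[0])))
d=snap('wrist'); T,_=tool(); print(d['hand_eye'],d['fx'],d['c2w'])
d=snap('scene'); cv2.imwrite('pics/crop1.png',cv2.resize(d['img'][150:280,250:390],None,fx=5,fy=4.5,interpolation=cv2.INTER_CUBIC))
E
python3 m.py
```

```text
scene sd 0.6 374 [ 0.9949 -0.1012  0.4578  0.39  ] -5.8061247 ends [0.4173 0.3941] [0.557  0.3799] z 0.028838410897946143
 red handle 308 [0.4175 0.3799 0.0015] [0.5109 0.4074 0.0288] [0.4593 0.3897 0.0189]
wt [(0.61, np.int64(368))]
[[0.6127 0.1265 0.0364]
 [0.6166 0.1368 0.1349]
 [0.6197 0.1466 0.1749]
 [0.6384 0.1533 0.1946]
 [0.8299 0.4053 0.2031]]
panel top 585 [0.6581 0.0251 0.2001] [0.6912 0.1875 0.2366]
[0.1803 0.9836 0.6739 0.0976] 79.61372
top sd 0.66 493 [ 0.9911 -0.1333  0.4808  0.3936] -7.657444 ends [0.4178 0.402 ] [0.6083 0.3764] z 0.033591156212275486
 red handle 375 [ 0.4168  0.3807 -0.003 ] [0.511  0.4184 0.0336] [0.4632 0.3973 0.0246]
wt [(0.78, np.int64(404))]
[[0.614  0.1292 0.0046]
 [0.6238 0.1375 0.1933]
 [0.639  0.1443 0.1967]
 [0.6544 0.1511 0.2   ]
 [0.6702 0.1595 0.2078]]
panel top 298 [0.6601 0.0311 0.2001] [0.6913 0.1872 0.2392]
[0.1796 0.9837 0.6703 0.0824] 79.65219
[[ 0.0027  0.9461  0.324   0.0833]
 [ 1.     -0.0025 -0.001  -0.0007]
 [-0.0001  0.324  -0.9461 -0.1711]
 [ 0.      0.      0.      1.    ]] 313.73125375795206 [[ 0.3195 -0.8965 -0.3071  0.1302]
 [ 0.9476  0.3023  0.1034  0.6416]
 [ 0.0001 -0.324   0.9461  0.3753]
 [ 0.      0.      0.      1.    ]]
```

```bash
cat >> h.py <<'E'
def go(target,yaw=None):
    T,s=tool(); d=T[:3,:3].T@(np.array(target)-T[:3,3]); 
    cur=s['ee_rot'][2]; r=0 if yaw is None else -((yaw-cur+180)%360-180)
    print('t',s['time_s'],'tcp',s['tcp_pos'],'rot',s['ee_rot'],'shift',d,'roll rad',np.radians(r),'F',s['force'],'w',s['width']); return d
E
python3 - <<'E'
from h import *
go([0.462,0.394,0.12],172.5)
E
```

```text
t 1.4 tcp [0.20931696 0.61537684 0.20418571] rot [1.79997685e+02 2.83476728e-03 1.61214708e+02] shift [-0.31050731 -0.12821826  0.08419589] roll rad -0.19696551093389034 F [-0.66982679  0.71320607  0.64807267] w 0.08557383013889126
```

View pics/crop1.png

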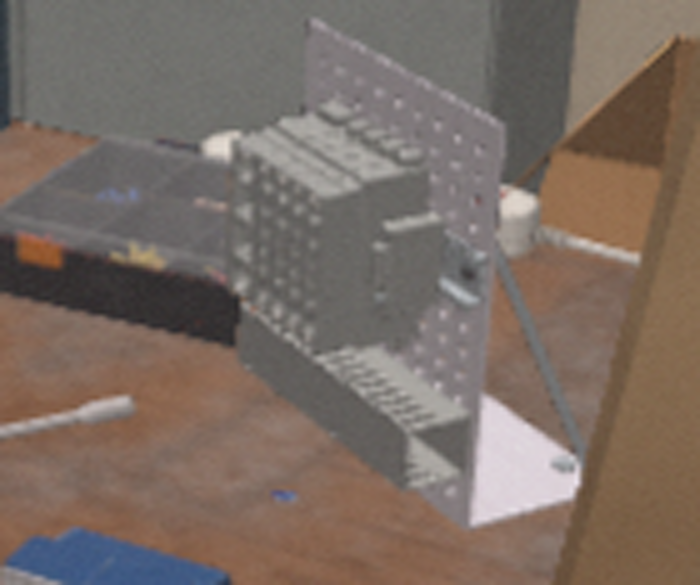

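>>> arm_command(series=[{"x": -0.02,"y": -0.008,"z": 0.0,"roll": -0.03},{"x": -0.05,"y": -0.02,"z": 0.01,"roll": -0.07},{"x": -0.085,"y": -0.035,"z": 0.02,"roll": -0.11},{"x": -0.12,"y": -0.05,"z": 0.03,"roll": -0.15},{"x": -0.155,"y": -0.064,"z": 0.04,"roll": -0.197},{"x": -0.19,"y": -0.078,"z": 0.05,"roll": -0.197},{"x": -0.225,"y": -0.093,"z": 0.06,"roll": -0.197},{"x": -0.26,"y": -0.107,"z": 0.07,"roll": -0.197},{"x": -0.29,"y": -0.12,"z": 0.08,"roll": -0.197},{"x": -0.31,"y": -0.128,"z": 0.084,"roll": -0.197},{"x": -0.31,"y": -0.128,"z": 0.084,"roll": -0.197},{"x": -0.31,"y": -0.128,"z": 0.084,"roll": -0.197}], claw=0)

```text
time_s: 2.4
tcp_pos: [0.4627, 0.393, 0.1199]
ee_rot: [-180.0, -0.0, 172.3]
force: [0.5, 0.3, -0.4]
width: 0.0853
```

```bash
python3 - <<'E'
from h import *
np.set_printoptions(precision=4,suppress=True)
go([0.462,0.394,0.003],172.5)
d=snap('wrist','w1.png')
m=nets.regions_of('screwdriver','wrist')[0]; P=cloud(d,m['mask']); P=P[(P[:,2]>0.004)&(P[:,2]<.04)]
print(m['score'],len(P),P.min(0),P.max(0))
hsv=cv2.cvtColor(d['img'],cv2.COLOR_BGR2HSV); red=((hsv[...,0]<8)|(hsv[...,0]>172))&(hsv[...,1]>150)&m['mask']
H=cloud(d,red); print(len(H),H.min(0),H.max(0),H.mean(0))
H=H[H[:,2]>.01]
for a in np.arange(.42,.62,.015):
    q=P[abs(P[:,0]-a)<.004]
    if len(q): print(a,len(q),q[:,1].min(),q[:,1].max(),(q[:,1].min()+q[:,1].max())/2,q[:,2].max())
for q in ['screwdriver','blade_tip']: print(q,[(r['score'],w(d,r['point'])) for r in nets.pinpoint(q,'wrist')[:2]])
E
```

```text
t 2.4 tcp [0.4627 0.393  0.1199] rot [-179.9643   -0.0017  172.3079] shift [0.0009 0.001  0.1169] roll rad -0.0033519193887842323 F [ 0.523   0.3307 -0.3703] w 0.08534372766450274
0.57 3342 [0.416  0.3731 0.008 ] [0.6091 0.4149 0.0315]
2822 [0.416  0.3787 0.0084] [0.5118 0.4148 0.0315] [0.4581 0.3966 0.0259]
0.42 308 0.3884526936493243 0.41491375598281166 0.401683224816068 0.02979235791678564
0.435 290 0.38629025803801376 0.41380441758427944 0.4000473378111466 0.030836659903011876
0.45 251 0.3844323310199847 0.41114005261627384 0.39778619181812924 0.03008824470759569
0.465 238 0.38301586759367634 0.4079919643384366 0.3955039159660565 0.02985101673737167
0.48000000000000004 249 0.3798606636418622 0.40687646716101344 0.39336856540143783 0.031031878834350435
0.49500000000000005 205 0.37785237323122267 0.4050779342388973 0.39146515373505997 0.03107029263930272
0.51 67 0.38158665112496476 0.39960667931161015 0.39059666521828745 0.026521090949475523
0.5250000000000001 45 0.3843375659479064 0.3901989087072176 0.387268237327562 0.020312258175617326
0.54 41 0.3823842460232421 0.3883063538766153 0.3853452999499287 0.019867253895513137
0.5550000000000002 43 0.380385902029099 0.38637126398535926 0.38337858300722916 0.01972639213796029
0.5700000000000001 42 0.37739263937475764 0.383498183618973 0.3804454114968653 0.020202209268325277
0.5850000000000002 37 0.3753917955397009 0.38126865231249213 0.3783302239260965 0.020147628026288
0.6000000000000001 36 0.3734711810255046 0.37960811608688017 0.3765396485561924 0.02013895829043949
screwdriver [(0.58, array([0.5168, 0.3928, 0.0022]))]
blade_tip [(0.6, array([0.6102, 0.3723, 0.018 ]))]
```

View pics/w1.png

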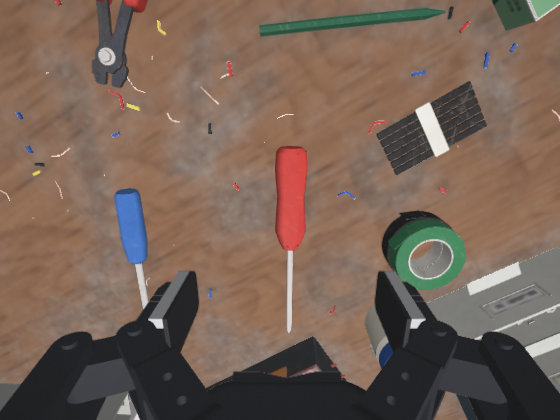

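>>> arm_command(series=[{"x": 0,"y": -0.002,"z": 0.025},{"x": 0,"y": -0.002,"z": 0.06},{"x": 0,"y": -0.002,"z": 0.09},{"x": 0,"y": -0.002,"z": 0.11},{"x": 0,"y": -0.002,"z": 0.119},{"x": 0,"y": -0.002,"z": 0.119}])

```text
validation failed for argument at $.se...
```

```bash
python3 - <<'E'
from h import *
go([0.463,0.3955,0.001],172)
snap('wrist','w2.png')
E
```

```text
t 2.6 tcp [0.46033629 0.39606653 0.120582  ] rot [ 1.79938713e+02 -1.44028307e-02  1.72658711e+02] shift [-0.00274433 -0.00034943  0.11958101] roll rad 0.011496669792046067 F [-0.07755984 -0.92092985 -0.28788794] w 0.08531112336951895
```

View pics/w2.png

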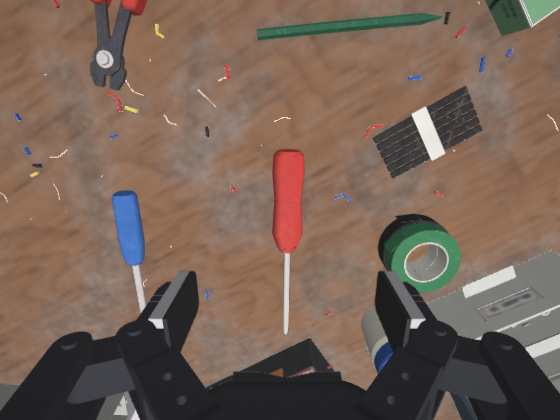

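The call was refused, so every row probably needs all its fields. I'll re-measure the handle in the tool frame now that the arm has settled.

```bash
python3 - <<'E'
from h import *
np.set_printoptions(precision=4,suppress=True)
d=snap('wrist')
for i in range(3):
    T,s=tool(); print(s['tcp_pos'],s['ee_rot'][2])
d['c2w']=np.array(d['hand_eye'])
m=nets.regions_of('screwdriver','wrist')[0]
hsv=cv2.cvtColor(d['img'],cv2.COLOR_BGR2HSV); red=((hsv[...,0]<8)|(hsv[...,0]>172))&(hsv[...,1]>150)&m['mask']
H=cloud(d,red); print('tool frame handle',H.min(0),H.max(0))
for a in np.arange(-.045,.046,.015):
    q=H[abs(H[:,0]-a)<.004]
    if len(q): print(a,len(q),(q[:,1].min()+q[:,1].max())/2,q[:,2].min())
E
```

```text
[0.4606 0.3957 0.1205] 172.63932714858888
[0.4606 0.3957 0.1205] 172.63932714858888
[0.4606 0.3957 0.1205] 172.63932714858888
tool frame handle [-0.0508 -0.0129  0.089 ] [0.0441 0.0142 0.1131]
-0.045 114 -0.0002777469426334597 0.09249064295989012
-0.03 237 0.00023530952997768625 0.08900213375042748
-0.015 238 0.00011964669026004633 0.09069855554948653
0.0 217 0.0004928953006977273 0.09114730775139368
0.015 256 0.0004741340099051316 0.09053139297215973
0.03 292 0.0008731515664720082 0.08983832160822014
0.045 141 0.0007986489450278701 0.09284786663758177
```

>>> arm_command(series=[{"x": -0.003,"y": 0.0,"z": 0.025,"roll": 0.012},{"x": -0.003,"y": 0.0,"z": 0.06,"roll": 0.012},{"x": -0.003,"y": 0.0,"z": 0.09,"roll": 0.012},{"x": -0.003,"y": 0.0,"z": 0.11,"roll": 0.012},{"x": -0.003,"y": 0.0,"z": 0.118,"roll": 0.012},{"x": -0.003,"y": 0.0,"z": 0.118,"roll": 0.012}])

```text
time_s: 3.25
tcp_pos: [0.4631, 0.3934, 0.0003]
ee_rot: [-179.8, -0.1, 171.9]
force: [-0.9, 0.1, 0.3]
width: 0.0855
```

>>> arm_command(series=[{"x": 0,"y": 0,"z": -0.001,"roll": 0},{"x": 0,"y": 0,"z": -0.001,"roll": 0},{"x": 0,"y": 0,"z": -0.001,"roll": 0},{"x": 0,"y": 0,"z": -0.001,"roll": 0},{"x": 0,"y": 0,"z": -0.001,"roll": 0},{"x": 0,"y": 0,"z": -0.001,"roll": 0},{"x": 0,"y": 0,"z": -0.001,"roll": 0},{"x": 0,"y": 0,"z": -0.001,"roll": 0},{"x": 0,"y": 0,"z": -0.001,"roll": 0},{"x": 0,"y": 0,"z": -0.001,"roll": 0}], claw=1)

```text
time_s: 4.08
tcp_pos: [0.4646, 0.394, 0.0031]
ee_rot: [-180.0, 0.0, 171.8]
force: [-0.2, -0.1, 0.6]
width: 0.0002
```

```bash
python3 - <<'E'
from h import *
go([0.40,0.25,0.22],169.6)
E
```

```text
t 4.0833 tcp [0.46456943 0.39395684 0.00313381] rot [-1.79995385e+02  1.58289888e-04  1.71813481e+02] shift [ 0.04341197 -0.15170178 -0.21685409] roll rad 0.03863252985987598 F [-0.18062327 -0.05496899  0.56354457] w 0.00020016407587198837
```

The fingers shut completely, so the handle isn't between them. I'll look before moving.

```bash
python3 - <<'E'
from h import *
snap('wrist','w3.png');snap('scene','s3.png')
i=cv2.imread('pics/s3.png');cv2.imwrite('pics/s3c.png',cv2.resize(i[120:320,80:380],None,fx=2.6,fy=2.6,interpolation=cv2.INTER_CUBIC))
E
```

```text
(no output)
```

View pics/w3.png

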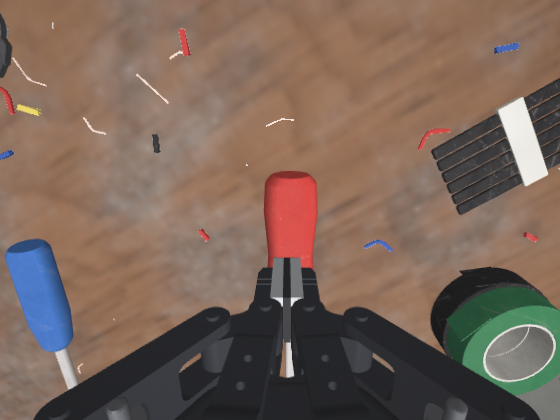

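View pics/s3c.png

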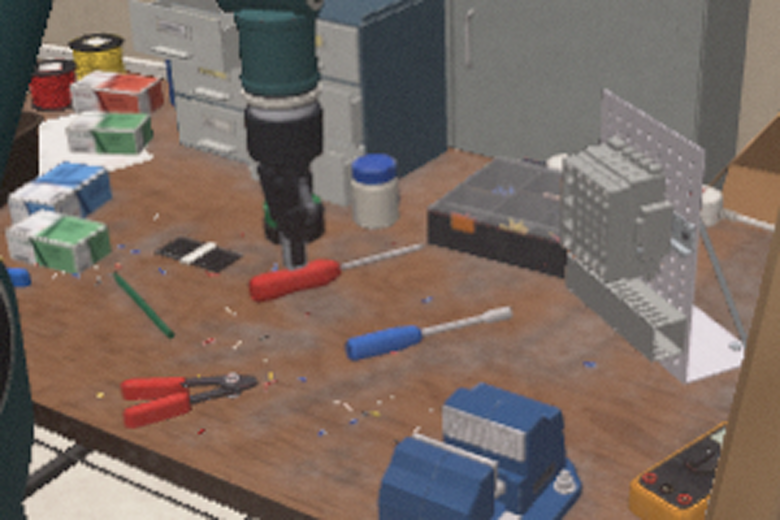

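```bash
python3 - <<'E'
from h import *
np.set_printoptions(precision=4,suppress=True)
d=snap('wrist'); T,s=tool(); print(s['tcp_pos'],s['width'],s['q'])
d['c2w']=np.array(d['hand_eye'])
for u,v in [(290,180),(290,200),(290,220),(290,240),(290,255),(278,270),(298,270),(278,285),(298,285),(265,300),(230,330),(100,350),(200,150),(400,260),(350,190)]:
    print(u,v,d['range_z'][v,u],deproj(d,u,v,d['range_z'][v,u]))
D=T@d['c2w']; d['c2w']=D; print('bench z',np.median(cloud(d,np.pad(np.ones((150,300),bool),((0,270),(0,260))))[:,2]))
for c in ['scene','top']:
    d=snap(c); print(c,'TCP pix',proj(d,s['tcp_pos']),proj(d,s['tcp_pos']+[0,0,.028]))
d=viewer.snapshot('top'); cv2.imwrite('pics/t3.png',cv2.resize(d['img'][180:320,130:330],None,fx=4,fy=4,interpolation=cv2.INTER_CUBIC))
E
```

```text
[0.4645 0.3939 0.0031] -6.160201704398064e-05 [-44.2963  37.8068   1.1292 104.5341  -1.1302  37.6758  39.3019]
290 180 0.15214476 [ 0.0476  0.0012 -0.0225]
290 200 0.15132867 [ 0.0386  0.0012 -0.0265]
290 220 0.1546604 [ 0.0283  0.0013 -0.0265]
290 240 0.15984781 [ 0.0168  0.0013 -0.0249]
290 255 0.1611871 [ 0.009   0.0014 -0.0262]
278 270 0.14368619 [ 0.0105 -0.0043 -0.0442]
298 270 0.1422504 [ 0.0113  0.0048 -0.0454]
278 285 0.13094516 [ 0.011  -0.004  -0.0575]
298 285 0.13130425 [ 0.0109  0.0044 -0.0571]
265 300 0.117901415 [ 0.0129 -0.0085 -0.0706]
230 330 0.1109851 [ 0.0068 -0.0205 -0.08  ]
100 350 0.21694922 [-0.0809 -0.1314  0.0021]
200 150 0.17159261 [ 0.0585 -0.048   0.0018]
400 260 0.1932383 [-0.0087  0.0699  0.0016]
350 190 0.17812051 [0.0362 0.0356 0.001 ]
bench z 0.0013781658497791227
scene TCP pix [193.4039 230.7125] [192.649  221.5611]
top TCP pix [199.6337 266.3435] [197.9118 266.5784]
```

View pics/t3.png

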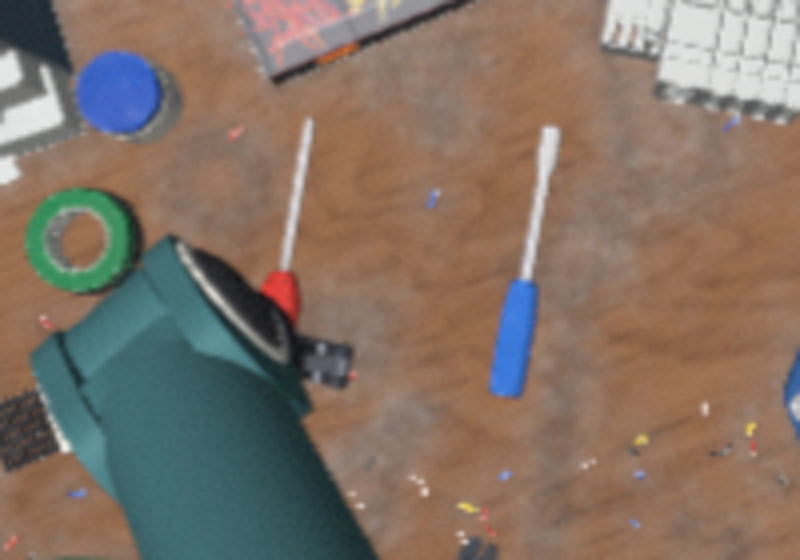

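>>> arm_command(series=[{"x": 0,"y": 0,"z": -0.015,"roll": 0},{"x": 0,"y": 0,"z": -0.04,"roll": 0},{"x": 0,"y": 0,"z": -0.05,"roll": 0},{"x": 0,"y": 0,"z": -0.05,"roll": 0}])

```text
time_s: 4.72
tcp_pos: [0.4663, 0.3955, 0.0559]
ee_rot: [179.8, 0.2, 171.8]
force: [0.7, -0.2, 0.6]
width: -0.0001
```

```bash
python3 - <<'E'
from h import *
np.set_printoptions(precision=4,suppress=True)
T,s=tool(); print(s['time_s'],s['tcp_pos'],s['width'],s['force'])
d=snap('scene'); print(proj(d,s['tcp_pos'])); a=d['img'][150:270,120:270]
cv2.imwrite('pics/s4.png',cv2.resize(a,None,fx=5,fy=5,interpolation=cv2.INTER_CUBIC))
d=snap('wrist','w4.png')
E
```

```text
4.7167 [0.4663 0.3955 0.0559] -8.253457445538556e-05 [ 0.7166 -0.1779  0.6057]
[192.2475 212.9   ]
```

View pics/s4.png

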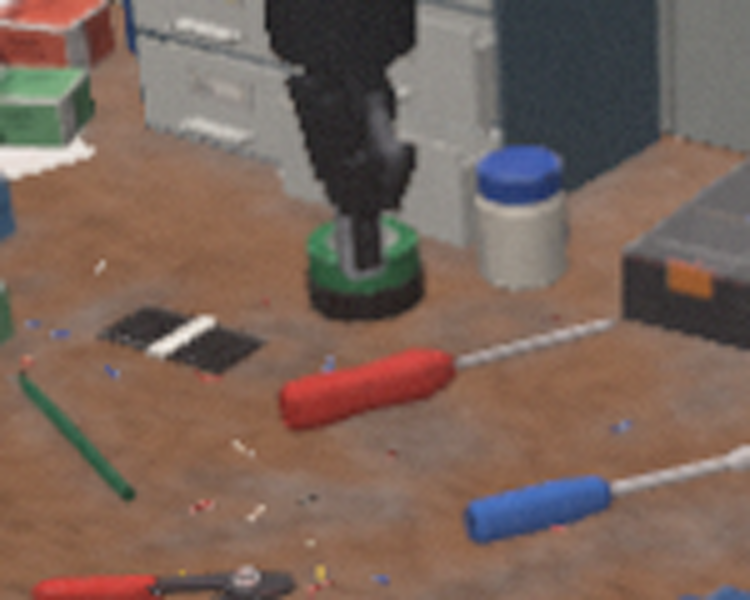

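View pics/w4.png

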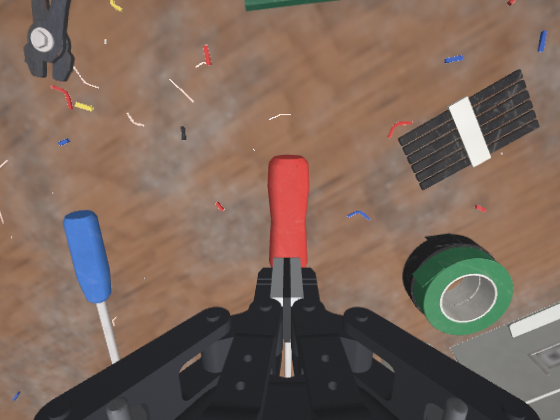

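```bash
python3 - <<'E'
from h import *
np.set_printoptions(precision=4,suppress=True)
print({k:getattr(bot,k) for k in dir(bot) if not k.startswith('_')})
T,s=tool();d=snap('wrist');d['c2w']=np.array(d['hand_eye'])
for v in range(250,330,6):
    print(v,[deproj(d,u,v,d['range_z'][v,u]).round(4) for u in (280,296)])
d=snap('scene')
v,u=np.mgrid[180:225,175:210]; P=deproj(d,u.ravel(),v.ravel(),d['range_z'][180:225,175:210].ravel())
near=P[(abs(P[:,0]-s['tcp_pos'][0])<.03)&(abs(P[:,1]-s['tcp_pos'][1])<.03)&(P[:,2]>.036)]
print(len(near),near[np.argsort(near[:,2])][:12])
E
```

```text
{'IKError': <class 'plant.IKError'>, 'grip_depth': 0.0187}
250 [array([-0.0139, -0.0048,  0.0259]), array([-0.0135,  0.0062,  0.025 ])]
256 [array([-0.0185, -0.0049,  0.0257]), array([-0.0179,  0.0063,  0.0245])]
262 [array([ 0.0106, -0.0035, -0.0367]), array([ 0.011 ,  0.0041, -0.0374])]
268 [array([ 0.0106, -0.0034, -0.0424]), array([ 0.0107,  0.004 , -0.0425])]
274 [array([ 0.0104, -0.0033, -0.0475]), array([ 0.0102,  0.0039, -0.047 ])]
280 [array([ 0.0102, -0.0033, -0.0522]), array([ 0.0111,  0.0037, -0.0536])]
286 [array([ 0.0104, -0.0032, -0.0572]), array([ 0.0108,  0.0035, -0.0579])]
292 [array([ 0.0106, -0.0031, -0.0619]), array([ 0.0106,  0.0034, -0.0619])]
298 [array([ 0.0114, -0.003 , -0.0672]), array([ 0.0105,  0.0033, -0.0658])]
304 [array([ 0.0124, -0.0029, -0.0724]), array([ 0.012 ,  0.0031, -0.0718])]
310 [array([ 0.0129, -0.0028, -0.0766]), array([ 0.0121,  0.003 , -0.0756])]
316 [array([ 0.0115, -0.0028, -0.0782]), array([ 0.0121,  0.0029, -0.079 ])]
322 [array([ 0.0082, -0.0028, -0.0773]), array([ 0.0123,  0.0028, -0.0824])]
328 [array([ 0.0038, -0.0028, -0.0752]), array([ 0.0119,  0.0027, -0.0849])]
223 [[0.466  0.3877 0.0795]
 [0.4727 0.389  0.0799]
 [0.4626 0.3868 0.081 ]
 [0.4687 0.3868 0.082 ]
 [0.4665 0.3882 0.0821]
 [0.4593 0.386  0.0823]
 [0.4569 0.3868 0.0827]
 [0.4742 0.3859 0.0836]
 [0.4575 0.3982 0.0838]
 [0.4755 0.3878 0.0853]
 [0.47   0.3834 0.0859]
 [0.4568 0.3862 0.0859]]
```

The shut fingertips end about 27–33 mm behind the reported TCP, so they closed over the top of the handle. The screwdriver hasn't moved. I'll reopen and grasp about 28 mm lower.

>>> arm_command(series=[{"x": 0,"y": 0,"z": 0,"roll": 0},{"x": 0,"y": 0,"z": 0,"roll": 0},{"x": 0,"y": 0,"z": 0,"roll": 0},{"x": 0,"y": 0,"z": 0,"roll": 0},{"x": 0,"y": 0,"z": 0,"roll": 0},{"x": 0,"y": 0,"z": 0,"roll": 0},{"x": 0,"y": 0,"z": 0,"roll": 0}], claw=0)

```text
time_s: 5.5
tcp_pos: [0.4646, 0.394, 0.0532]
ee_rot: [180.0, 0.0, 171.8]
force: [0.3, -0.3, 0.7]
width: 0.0832
```

```bash
python3 - <<'E'
from h import *
np.set_printoptions(precision=4,suppress=True)
d=snap('wrist','w5.png'); T,s=tool(); print(s['time_s'],s['tcp_pos'],s['ee_rot'],s['width'])
d['c2w']=np.array(d['hand_eye'])
hsv=cv2.cvtColor(d['img'],cv2.COLOR_BGR2HSV); red=((hsv[...,0]<8)|(hsv[...,0]>172))&(hsv[...,1]>150); red[:,:240]=0;red[:,330:]=0;red[:145]=0
H=cloud(d,red); print(H.min(0),H.max(0))
for a in np.arange(-.045,.046,.015):
    q=H[abs(H[:,0]-a)<.004]
    if len(q): print(a,len(q),(q[:,1].min()+q[:,1].max())/2,q[:,2].min())
E
```

```text
5.55 [0.4646 0.394  0.0532] [179.9955   0.0031 171.8126] 0.08542501065657583
[-0.0465 -0.0124  0.0218] [0.0485 0.0155 0.0472]
-0.045 77 0.0023473790213167636 0.025930851312700676
-0.03 317 0.0018943147756534506 0.02218707712441556
-0.015 393 0.0014230351957140574 0.02221660396258643
0.0 385 0.001354650618924473 0.02264912272298719
0.015 404 0.0015976524595544966 0.02315528481073889
0.03 481 0.0015471172327610949 0.022574306147606527
0.045 563 0.001465442987608613 0.023848454970167104
```

View pics/w5.png

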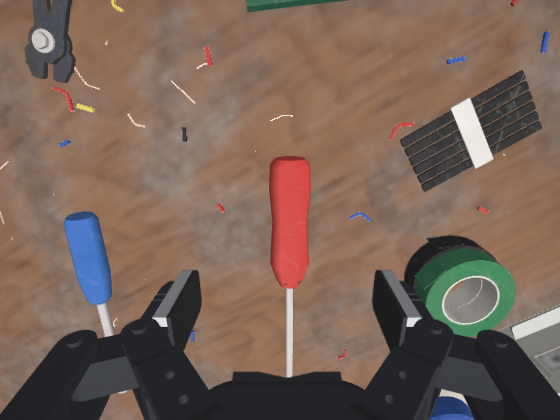

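>>> arm_command(series=[{"x": 0,"y": 0.0015,"z": 0.02,"roll": 0},{"x": 0,"y": 0.0015,"z": 0.045,"roll": 0},{"x": 0,"y": 0.0015,"z": 0.062,"roll": 0},{"x": 0,"y": 0.0015,"z": 0.071,"roll": 0},{"x": 0,"y": 0.0015,"z": 0.077,"roll": 0},{"x": 0,"y": 0.0015,"z": 0.077,"roll": 0},{"x": 0,"y": 0.0015,"z": 0.077,"roll": 0}])

```text
time_s: 6.13
tcp_pos: [0.4652, 0.3958, -0.0233]
ee_rot: [180.0, 0.0, 171.8]
force: [-0.7, -0.2, 0.9]
width: 0.0856
```

>>> arm_command(series=[{"x": 0,"y": 0,"z": 0,"roll": 0},{"x": 0,"y": 0,"z": 0,"roll": 0},{"x": 0,"y": 0,"z": 0,"roll": 0},{"x": 0,"y": 0,"z": 0,"roll": 0},{"x": 0,"y": 0,"z": 0,"roll": 0},{"x": 0,"y": 0,"z": 0,"roll": 0},{"x": 0,"y": 0,"z": 0,"roll": 0},{"x": 0,"y": 0,"z": 0,"roll": 0}], claw=1)

```text
time_s: 6.8
tcp_pos: [0.4651, 0.3958, -0.0231]
ee_rot: [180.0, 0.0, 171.8]
force: [-0.8, -1.6, 5.8]
width: 0.0261
```

```bash
python3 - <<'E'
from h import *
go([0.40,0.25,0.2],169.6)
snap('wrist','w6.png')
E
```

```text
t 6.8 tcp [ 0.46508507  0.39584058 -0.02306598] rot [1.79955183e+02 3.19001086e-02 1.71818529e+02] shift [ 0.04354405 -0.15344389 -0.22321035] roll rad 0.03872063159766997 F [-0.78794099 -1.60048205  5.82217341] w 0.026099274173371757
```

View pics/w6.png

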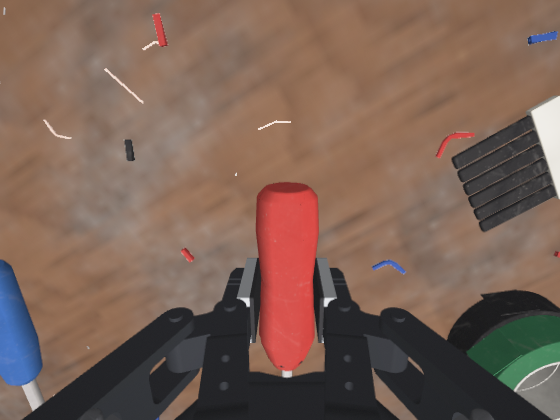

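The handle is gripped: the opening is 26 mm and both pads are on the red handle. Next I lift it and carry it to a standoff in front of the port.

>>> arm_command(series=[{"x": 0,"y": 0,"z": -0.01,"roll": 0},{"x": 0,"y": 0,"z": -0.03,"roll": 0},{"x": 0,"y": 0,"z": -0.055,"roll": 0},{"x": 0,"y": -0.015,"z": -0.08,"roll": 0},{"x": 0.005,"y": -0.04,"z": -0.105,"roll": 0.01},{"x": 0.01,"y": -0.07,"z": -0.125,"roll": 0.02},{"x": 0.015,"y": -0.1,"z": -0.14,"roll": 0.03},{"x": 0.02,"y": -0.13,"z": -0.151,"roll": 0.039},{"x": 0.02,"y": -0.16,"z": -0.151,"roll": 0.039},{"x": 0.02,"y": -0.185,"z": -0.151,"roll": 0.039},{"x": 0.02,"y": -0.205,"z": -0.151,"roll": 0.039},{"x": 0.02,"y": -0.216,"z": -0.151,"roll": 0.039},{"x": 0.02,"y": -0.216,"z": -0.151,"roll": 0.039},{"x": 0.02,"y": -0.216,"z": -0.151,"roll": 0.039},{"x": 0.02,"y": -0.216,"z": -0.151,"roll": 0.039}])

```text
time_s: 8.1
tcp_pos: [0.4146, 0.186, 0.1274]
ee_rot: [179.9, 0.0, 169.7]
force: [-0.2, 1.1, -0.5]
width: 0.026
```

```bash
cat > look.py <<'E'
from h import *
import sys
np.set_printoptions(precision=4,suppress=True)
n=sys.argv[1]
T,s=tool(); print(s['time_s'],s['tcp_pos'],s['ee_rot'],s['width'],s['force'])
for c in ['wrist','scene','top']:
    d=snap(c,f'{c}_{n}.png')
    T,s=tool()
    for q in ['blade_tip','screwdriver','release_port','wide_terminal','panel']:
        print(c,q,[(round(r['score'],2),w(d,r['point'])) for r in nets.pinpoint(q,c)[:1]])
    m=nets.regions_of('screwdriver',c)
    if m:
        P=cloud(d,m[0]['mask']); P=P[(P[:,2]>.1)&(P[:,2]<.22)]
        Q=P-s['tcp_pos']; Q=Q@T[:3,:3]; Q=Q[(Q[:,0]<-.06)&(Q[:,0]>-.17)&(abs(Q[:,1])<.03)]
        if len(Q)>8:
            print(c,'shank in tool frame: xmin',Q[:,0].min(),'y(x) fit',np.polyfit(Q[:,0],Q[:,1],1),'z top fit',np.polyfit(Q[:,0],Q[:,2],1),len(Q))
            for a in (-.13,-.1,-.07):
                q=Q[abs(Q[:,0]-a)<.01]
                if len(q):print('   ',a,np.median(q,0))
a=cv2.imread(f'pics/scene_{n}.png')[150:280,200:380]; cv2.imwrite(f'pics/scenec_{n}.png',cv2.resize(a,None,fx=4.4,fy=4.4,interpolation=cv2.INTER_CUBIC))
E
python3 look.py 7
```

```text
8.1 [0.4146 0.186  0.1274] [179.9414   0.0306 169.6642] 0.02597748117746056 [-0.2055  1.079  -0.4595]
wrist blade_tip []
wrist screwdriver [(0.77, array([0.4656, 0.1808, 0.1478]))]
wrist release_port []
wrist wide_terminal []
wrist panel []
scene blade_tip [(0.78, array([0.5626, 0.156 , 0.1635]))]
scene screwdriver [(0.69, array([0.4668, 0.1771, 0.1508]))]
scene release_port [(0.54, array([0.6206, 0.1423, 0.159 ]))]
scene wide_terminal [(0.76, array([0.6173, 0.149 , 0.1476]))]
scene panel [(0.81, array([0.6753, 0.1045, 0.0003]))]
scene shank in tool frame: xmin -0.13403167185649473 y(x) fit [-0.0061 -0.0019] z top fit [ 0.0168 -0.0363] 24
    -0.13 [-0.126  -0.0014 -0.0377]
    -0.1 [-0.0953 -0.0013 -0.038 ]
    -0.07 [-0.0779 -0.0031 -0.0385]
top blade_tip [(0.57, array([0.5565, 0.1558, 0.1631]))]
top screwdriver [(0.6, array([0.4664, 0.1814, 0.1506]))]
top release_port [(0.83, array([0.6115, 0.1474, 0.1681]))]
top wide_terminal [(0.63, array([0.6211, 0.1491, 0.1496]))]
top panel [(0.79, array([ 0.6764,  0.1084, -0.0018]))]
top shank in tool frame: xmin -0.1403859720427301 y(x) fit [0.0107 0.0027] z top fit [-0.0197 -0.0435] 33
    -0.13 [-0.1296  0.0013 -0.0408]
    -0.1 [-0.1074  0.0012 -0.0412]
```

View pics/wrist_7.png

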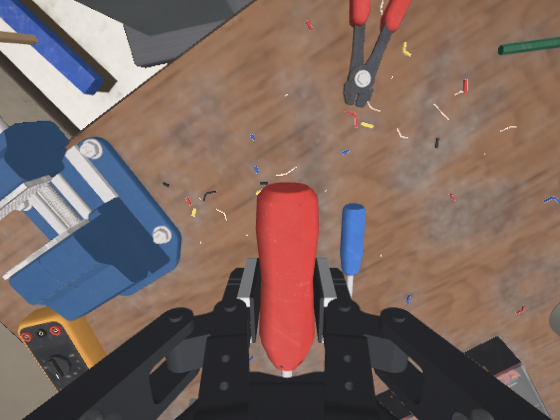

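View pics/scenec_7.png

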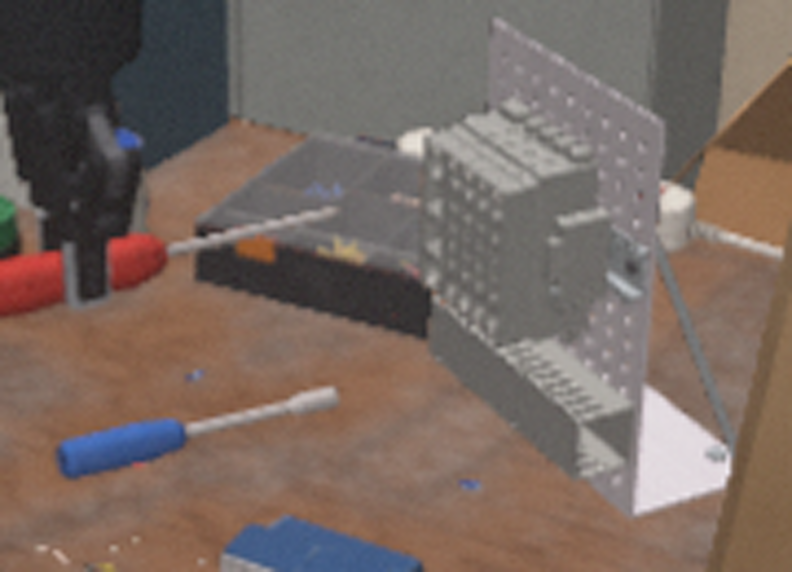

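```bash
python3 - <<'E'
from h import *
np.set_printoptions(precision=4,suppress=True)
th=np.radians(-10.35); ex=np.array([np.cos(th),np.sin(th)]); ey=np.array([-np.sin(th),np.cos(th)])
for c in ['scene','top']:
    d=snap(c); 
    for q in ['panel','wide_terminal']:
        m=nets.regions_of(q,c)[0]['mask']; P=cloud(d,m); A=P[:,:2]@ex; L=P[:,:2]@ey; z=P[:,2]
        if q=='panel':
            k=(z>.2)&(z<.245); print(c,'plate top L',np.percentile(L[k],[1,99]),'mid',np.percentile(L[k],[1,99]).mean(),'A',np.percentile(A[k],[5,50,95]),'slope deg',np.degrees(np.polyfit(L[k],A[k],1)[0]),'zmax',np.percentile(z,99.5))
            k=(z>.11)&(z<.19)&(A>.57)&(A<.615); print('  face A',np.percentile(A[k],[5,20,50]),'L ext',np.percentile(L[k],[1,99]))
        else:
            k=(z>.1)&(z<.21)&(A<.66); print(c,'wt L',np.percentile(L[k],[3,97]),'mid',np.percentile(L[k],[3,97]).mean(),'A',np.percentile(A[k],[3,50]),'z',np.percentile(z[k],[2,98]))
T,s=tool(); print('tcp A,L',s['tcp_pos'][:2]@ex,s['tcp_pos'][:2]@ey,s['time_s'],s['force'])
d=snap('top'); a=d['img'][150:290,220:420]; cv2.imwrite('pics/topc_8.png',cv2.resize(a,None,fx=4,fy=4,interpolation=cv2.INTER_CUBIC))
E
```

```text
scene plate top L [0.1446 0.3027] mid 0.22364650753810272 A [0.6434 0.6454 0.6475] slope deg 0.18816992412562064 zmax 0.23451030654817384
  face A [0.6033 0.6064 0.6091] L ext [0.1702 0.1863]
scene wt L [0.2374 0.2683] mid 0.252865483658134 A [0.578  0.5819] z [0.1109 0.2056]
top plate top L [0.1495 0.3078] mid 0.22861261945394962 A [0.6437 0.6446 0.6466] slope deg 0.20066343323917554 zmax 0.2371234571138423
  face A [0.6027 0.6042 0.6081] L ext [0.175  0.2821]
top wt L [0.2428 0.2698] mid 0.2562938293032825 A [0.5787 0.6029] z [0.1191 0.2075]
tcp A,L 0.37430114810499493 0.2559373746810445 9.45 [ 0.1428 -0.2375 -0.7734]
```

View pics/topc_8.png

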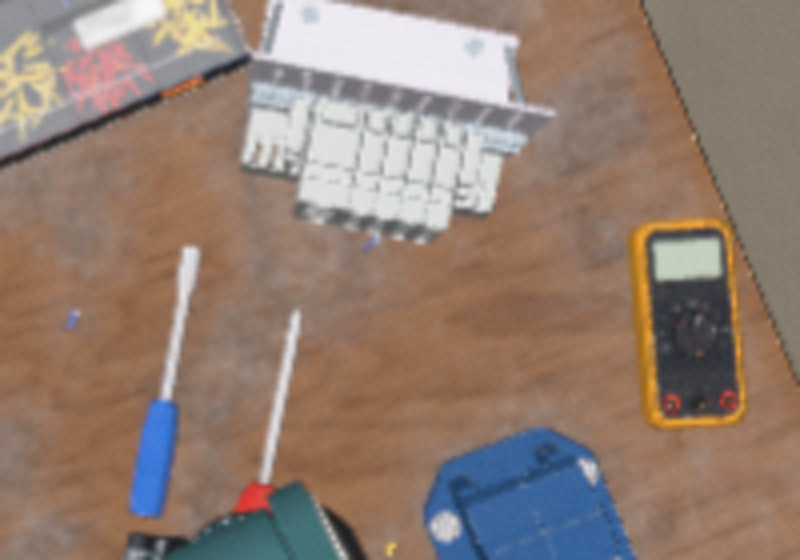

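The wide terminal is the leftmost in the row, with its front edge at about (298–350, 220) in the top crop. The blade tip is at (295,315), pointing about 3 mm left of the terminal's centre. I'll correct by 3 mm sideways and 2.5 mm down, and close in to about 13 mm from the face.

>>> arm_command(series=[{"x": -0.01,"y": -0.003,"z": 0.0025,"roll": 0},{"x": -0.025,"y": -0.003,"z": 0.0025,"roll": 0},{"x": -0.038,"y": -0.003,"z": 0.0025,"roll": 0},{"x": -0.045,"y": -0.003,"z": 0.0025,"roll": 0},{"x": -0.045,"y": -0.003,"z": 0.0025,"roll": 0},{"x": -0.045,"y": -0.003,"z": 0.0025,"roll": 0}])

```text
time_s: 10.0
tcp_pos: [0.458, 0.1731, 0.1244]
ee_rot: [-180.0, -0.0, 169.5]
force: [-0.2, 0.6, -0.5]
width: 0.0262
```

```bash
cat > look2.py <<'E'
from h import *
import sys
np.set_printoptions(precision=4,suppress=True)
n=sys.argv[1]
th=np.radians(-10.5); B=np.array([[np.cos(th),np.sin(th),0],[-np.sin(th),np.cos(th),0],[0,0,1]])
T,s=tool(); print(s['time_s'],'tcp ALz',B@s['tcp_pos'],s['ee_rot'],s['width'],'F_ALz',B@s['force'])
for c in ['scene','top']:
    d=snap(c,f'{c}_{n}.png')
    for q in ['blade_tip','release_port','wide_terminal']:
        print(c,q,[(round(r['score'],2),B@w(d,r['point'])) for r in nets.pinpoint(q,c)[:1]])
    m=nets.regions_of('screwdriver',c)
    if m:
        P=cloud(d,m[0]['mask'])@B.T; Q=P-B@s['tcp_pos']; P=P[(P[:,2]>.13)&(Q[:,0]>.06)&(Q[:,0]<.16)&(abs(Q[:,1])<.03)]
        if len(P)>5: print(c,'shank L med',np.median(P[:,1]),'fit slope',np.polyfit(P[:,0],P[:,1],1)[0],'z med/max',np.median(P[:,2]),P[:,2].max(),'zslope',np.polyfit(P[:,0],P[:,2],1)[0],len(P),'Amax',P[:,0].max())
a=cv2.imread(f'pics/scene_{n}.png')[150:270,230:370]; a=cv2.resize(a,None,fx=5.5,fy=5,interpolation=cv2.INTER_CUBIC); cv2.imwrite(f'pics/scenec_{n}.png',a)
a=cv2.imread(f'pics/top_{n}.png')[160:270,250:380]; cv2.imwrite(f'pics/topc_{n}.png',cv2.resize(a,None,fx=5,fy=5,interpolation=cv2.INTER_CUBIC))
E
python3 look2.py 9
```

```text
10.0 tcp ALz [0.4188 0.2537 0.1244] [-179.9737   -0.0388  169.5329] 0.026184860775330613 F_ALz [-0.3033  0.5291 -0.5137]
scene blade_tip [(0.66, array([0.5658, 0.251 , 0.1605]))]
scene release_port [(0.65, array([0.5821, 0.2543, 0.1588]))]
scene wide_terminal [(0.87, array([0.5787, 0.2569, 0.1483]))]
scene shank L med 0.25256223859273974 fit slope 0.011619376190606191 z med/max 0.16291210789615074 0.16644731626362985 zslope 0.005498401357184985 85 Amax 0.5637646815868357
top blade_tip [(0.62, array([0.56  , 0.2517, 0.1633]))]
top release_port [(0.91, array([0.574 , 0.2593, 0.1628]))]
top wide_terminal [(0.75, array([0.5787, 0.2557, 0.1504]))]
top shank L med 0.25572882654098616 fit slope 0.011466678839611704 z med/max 0.1647870997564863 0.16853296791866712 zslope 0.012542126724214342 56 Amax 0.5283422837160182
```

View pics/scenec_9.png

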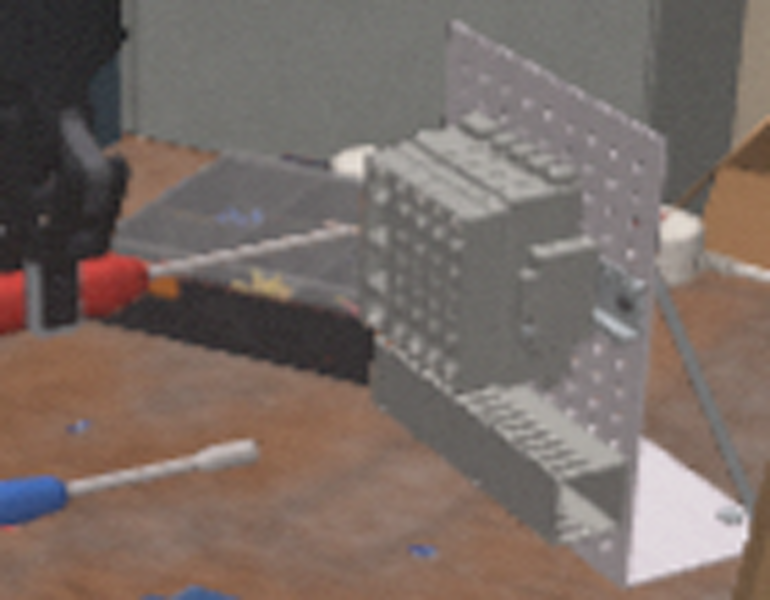

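View pics/topc_9.png

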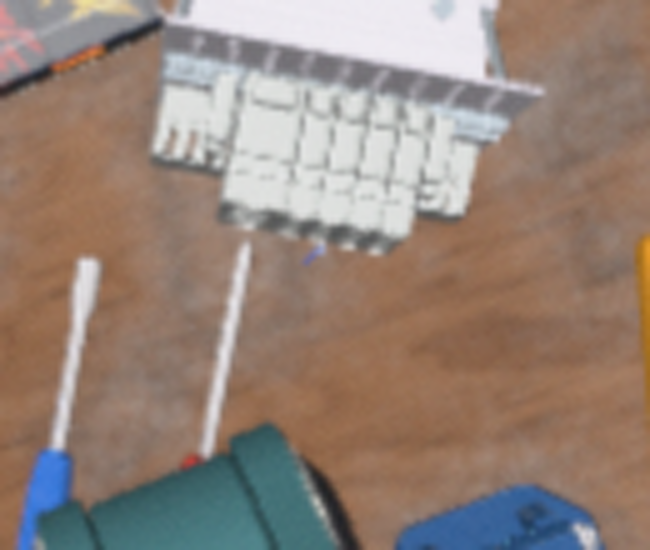

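```bash
python3 - <<'E'
from h import *
np.set_printoptions(precision=4,suppress=True)
th=np.radians(-10.5); B=np.array([[np.cos(th),np.sin(th),0],[-np.sin(th),np.cos(th),0],[0,0,1]])
d=snap('scene'); im=d['img']
# local enhanced crop
x0,y0=278,175; a=cv2.resize(im[y0:y0+50,x0:x0+50],None,fx=11,fy=11,interpolation=cv2.INTER_CUBIC)
a=cv2.normalize(a,None,0,255,cv2.NORM_MINMAX)
cv2.imwrite('pics/sc10.png',a)
b=a.copy()
for z in (.162,.138):
    for L in (.250,.2525,.255):
        p=proj(d,B.T@[.5790,L,z]); print(z,L,p,(p-[x0,y0])*11); cv2.circle(b,tuple(int(v) for v in (p-[x0,y0]+.5)*11),4,(0,0,255),1)
cv2.imwrite('pics/sc10b.png',np.hstack([a,b])[:, :])
E
```

```text
0.162 0.25 [299.1087 195.0678] [232.1955 220.7461]
0.162 0.2525 [298.5764 194.658 ] [226.34   216.2379]
0.162 0.255 [298.0458 194.2495] [220.5039 211.7446]
0.138 0.25 [298.821  204.1959] [229.0305 321.1544]
0.138 0.2525 [298.2942 203.7749] [223.236  316.5235]
0.138 0.255 [297.7691 203.3553] [217.4604 311.9079]
```

View pics/sc10.png

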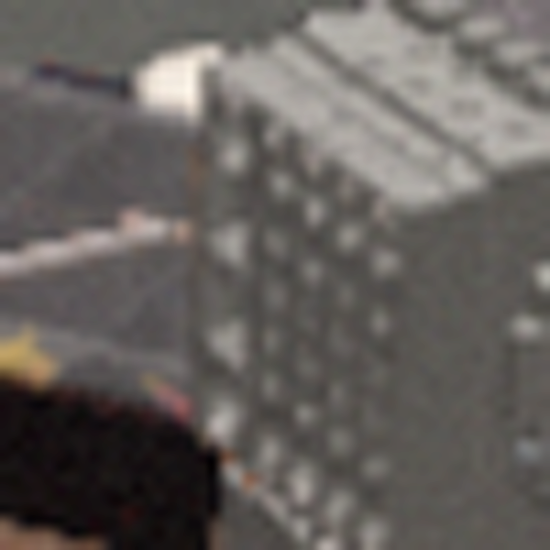

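Both the scene crop and the projections put the upper square port within about 2 mm of the blade's line, well inside the funnel. I'll advance in steps and watch the force.

>>> arm_command(series=[{"x": -0.004,"y": 0,"z": 0,"roll": 0},{"x": -0.008,"y": 0,"z": 0,"roll": 0},{"x": -0.011,"y": 0,"z": 0,"roll": 0},{"x": -0.014,"y": 0,"z": 0,"roll": 0},{"x": -0.016,"y": 0,"z": 0,"roll": 0},{"x": -0.016,"y": 0,"z": 0,"roll": 0}])

```text
time_s: 11.05
tcp_pos: [0.4743, 0.1704, 0.1247]
ee_rot: [180.0, 0.0, 169.5]
force: [-0.2, 0.0, -0.4]
width: 0.0263
```

>>> arm_command(series=[{"x": -0.001,"y": 0,"z": 0,"roll": 0},{"x": -0.002,"y": 0,"z": 0,"roll": 0},{"x": -0.003,"y": 0,"z": 0,"roll": 0},{"x": -0.003,"y": 0,"z": 0,"roll": 0}])

```text
time_s: 11.38
tcp_pos: [0.4768, 0.17, 0.1247]
ee_rot: [180.0, 0.0, 169.6]
force: [-0.3, -0.3, -1.4]
width: 0.026
```

```bash
python3 look2.py 11; python3 - <<'E'
import cv2
im=cv2.imread('pics/scene_11.png'); x0,y0=268,170
cv2.imwrite('pics/sc11.png',cv2.normalize(cv2.resize(im[y0:y0+52,x0:x0+65],None,fx=11,fy=11,interpolation=cv2.INTER_CUBIC),None,0,255,cv2.NORM_MINMAX))
E
```

```text
11.3833 tcp ALz [0.4378 0.254  0.1247] [179.996    0.011  169.5793] 0.025963098612550244 F_ALz [-0.227  -0.3629 -1.4375]
scene blade_tip [(0.81, array([0.5886, 0.2532, 0.1635]))]
scene release_port [(0.71, array([0.5826, 0.2518, 0.1628]))]
scene wide_terminal [(0.73, array([0.5795, 0.2545, 0.1492]))]
scene shank L med 0.252217967390826 fit slope 0.018072550657057165 z med/max 0.16361160662195756 0.16649270185225384 zslope 0.005001176342902521 60 Amax 0.5749902834524475
top blade_tip [(0.64, array([0.5848, 0.2533, 0.1625]))]
top release_port [(0.61, array([0.5729, 0.258 , 0.165 ]))]
top wide_terminal [(0.6, array([0.5774, 0.2585, 0.1499]))]
```

View pics/sc11.png

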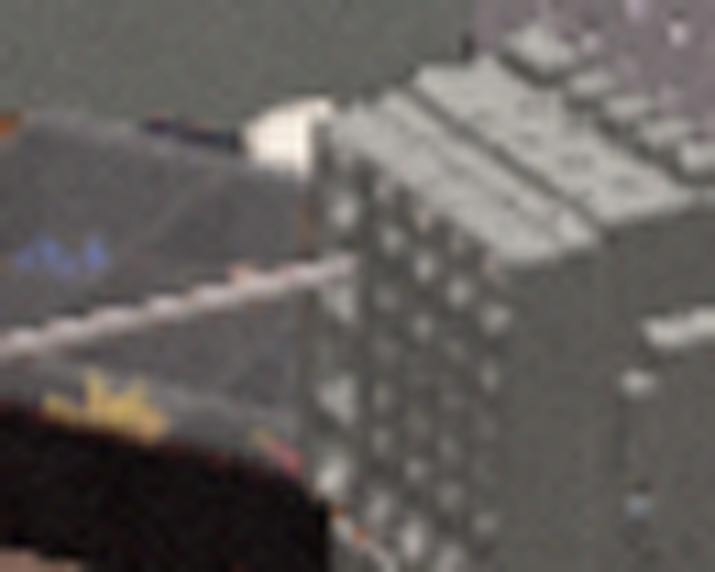

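View pics/topc_11.png

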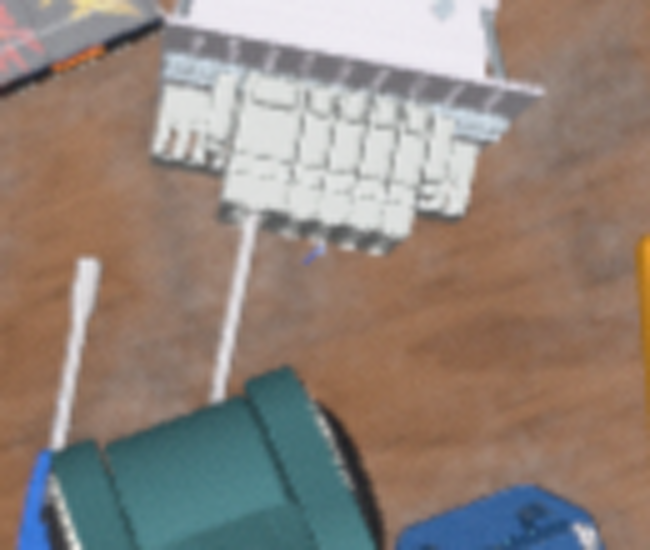

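The blade has entered the upper port's mouth, at about (345,265) in the scene crop, but sits about 2 mm high. I'll lower it slightly as I advance.

>>> arm_command(series=[{"x": 0,"y": 0,"z": 0.001,"roll": 0},{"x": 0,"y": 0,"z": 0.0018,"roll": 0},{"x": -0.001,"y": 0,"z": 0.0018,"roll": 0},{"x": -0.002,"y": 0,"z": 0.0018,"roll": 0},{"x": -0.003,"y": 0,"z": 0.0018,"roll": 0},{"x": -0.003,"y": 0,"z": 0.0018,"roll": 0}])

```text
time_s: 12.38
tcp_pos: [0.4785, 0.1695, 0.1225]
ee_rot: [-180.0, -0.1, 169.6]
force: [-5.0, 1.6, -0.4]
width: 0.0264
```

>>> arm_command(series=[{"x": -0.001,"y": 0,"z": 0,"roll": 0},{"x": -0.002,"y": 0,"z": 0,"roll": 0},{"x": -0.002,"y": 0,"z": 0,"roll": 0}])

```text
time_s: 12.63
tcp_pos: [0.4804, 0.1692, 0.1225]
ee_rot: [-180.0, -0.1, 169.6]
force: [-6.6, 2.3, -0.3]
width: 0.0259
```

The force is purely axial and rises at about 0.85 N/mm, which matches the button spring. It's at about 3.6 mm of travel now, so I keep going.

>>> arm_command(series=[{"x": -0.001,"y": 0,"z": 0,"roll": 0},{"x": -0.002,"y": 0,"z": 0,"roll": 0},{"x": -0.003,"y": 0,"z": 0,"roll": 0},{"x": -0.003,"y": 0,"z": 0,"roll": 0},{"x": -0.003,"y": 0,"z": 0,"roll": 0}])

```text
time_s: 13.05
tcp_pos: [0.4823, 0.1687, 0.1222]
ee_rot: [-179.9, -0.2, 169.6]
force: [-6.9, 1.8, -0.9]
width: 0.0262
```

```bash
cat > f.py <<'E'
from h import *
np.set_printoptions(precision=4,suppress=True)
th=np.radians(-10.5); B=np.array([[np.cos(th),np.sin(th),0],[-np.sin(th),np.cos(th),0],[0,0,1]])
F=[];P=[]
for i in range(12):
    s=telemetry.observe(); F.append(B@s['force']);P.append(B@s['tcp_pos']); viewer.snapshot('scene')
print(s['time_s'],'F',np.mean(F,0),np.std(F,0),'P',np.mean(P,0),np.std(P,0),s['wrist_torque'],s['width'])
E
python3 f.py
```

```text
13.6 F [-7.6221  0.0158 -0.172 ] [0.5074 0.408  0.5042] P [0.4435 0.2538 0.1222] [0. 0. 0.] [0.3026 1.4331 0.0076] 0.026121507558697347
```

>>> arm_command(series=[{"x": -0.001,"y": 0,"z": 0,"roll": 0},{"x": -0.002,"y": 0,"z": 0,"roll": 0},{"x": -0.003,"y": 0,"z": 0,"roll": 0},{"x": -0.003,"y": 0,"z": 0,"roll": 0}])

```text
time_s: 13.98
tcp_pos: [0.4845, 0.1683, 0.122]
ee_rot: [-179.9, -0.3, 169.6]
force: [-9.3, 1.9, -1.2]
width: 0.0262
```

```bash
python3 f.py
```

```text
14.5333 F [-9.416   0.0078 -0.2168] [0.4684 0.4442 0.5117] P [0.4456 0.2538 0.122 ] [0. 0. 0.] [ 0.373   1.8403 -0.0186] 0.026265987230133882
```

>>> arm_command(series=[{"x": -0.001,"y": 0,"z": 0,"roll": 0},{"x": -0.002,"y": 0,"z": 0,"roll": 0},{"x": -0.0024,"y": 0,"z": 0,"roll": 0},{"x": -0.0024,"y": 0,"z": 0,"roll": 0},{"x": -0.0024,"y": 0,"z": 0,"roll": 0}])

```text
time_s: 15.0
tcp_pos: [0.486, 0.168, 0.1217]
ee_rot: [-179.9, -0.4, 169.6]
force: [-10.6, 1.5, 0.5]
width: 0.0261
```

```bash
python3 f.py; python3 look2.py 15;  python3 - <<'E'
import cv2
im=cv2.imread('pics/scene_15.png'); x0,y0=240,160
cv2.imwrite('pics/sc15.png',cv2.normalize(cv2.resize(im[y0:y0+65,x0:x0+85],None,fx=9,fy=9,interpolation=cv2.INTER_CUBIC),None,0,255,cv2.NORM_MINMAX))
E
```

```text
15.55 F [-11.1815   0.0499   0.2361] [0.2627 0.3914 0.4263] P [0.4472 0.2537 0.1218] [0. 0. 0.] [ 0.457  2.14  -0.033] 0.025941872075545994
15.6 tcp ALz [0.4472 0.2538 0.1218] [-179.8735   -0.4092  169.6568] 0.026127989508683475 F_ALz [-10.2409   0.5885  -0.4497]
scene blade_tip [(0.73, array([0.5964, 0.2528, 0.161 ]))]
scene release_port [(0.88, array([0.5831, 0.2528, 0.1625]))]
scene wide_terminal [(0.89, array([0.5816, 0.257 , 0.1499]))]
scene shank L med 0.25213483360481653 fit slope -0.20668770066443107 z med/max 0.1604484963122319 0.1629844931091433 zslope 0.16024474035808867 11 Amax 0.520367066425652
top blade_tip []
top release_port [(0.65, array([0.5745, 0.2611, 0.1648]))]
top wide_terminal [(0.58, array([0.58  , 0.2584, 0.1517]))]
```

View pics/sc15.png

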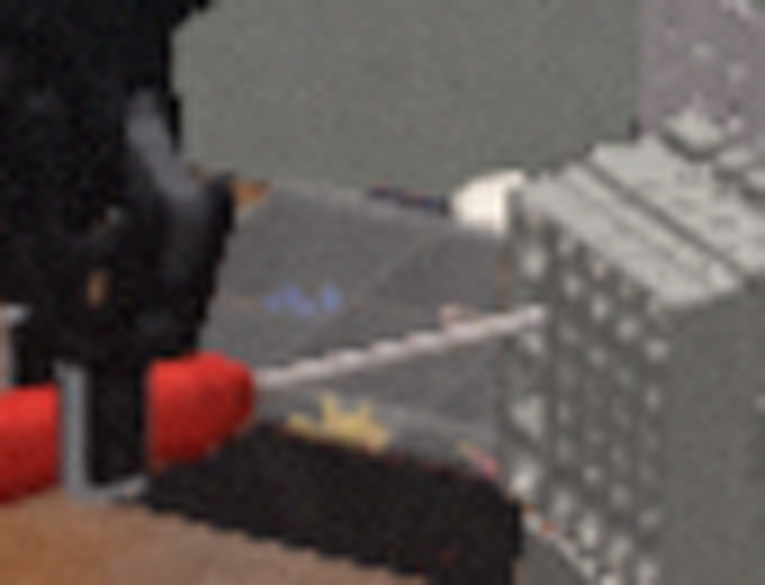

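View pics/topc_15.png

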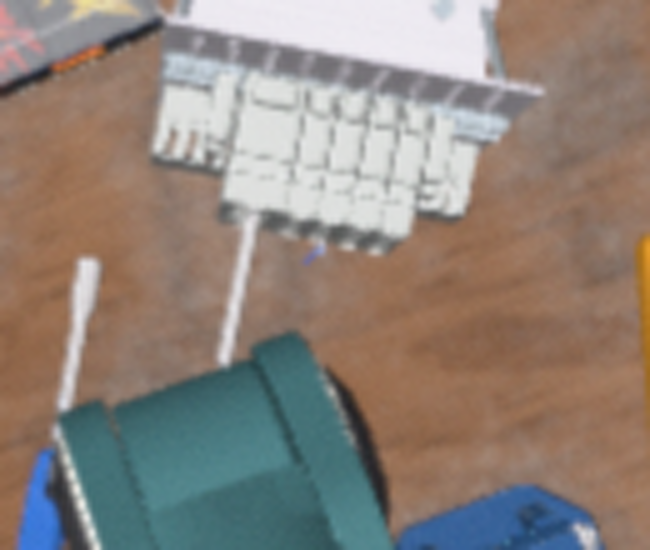

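```bash
python3 - <<'E'
from h import *
s=telemetry.observe(); print(s['time_s'],s['force'],s['width'],s['tcp_pos'])
print(job.finish_job())
E
```

```text
16.1 [-10.61142906   2.14763919   0.27225906] 0.026376430750102015 [0.48596019 0.16799291 0.12176326]
the job is handed in; nothing more can be done
None
```

I gripped the screwdriver by its handle, put the blade into the upper square port of the wide terminal (the leftmost one) and pressed the button in to about 8 mm. I handed in at about 16 s, still holding the screwdriver there.

**Button travel:** I inferred it from force and position, because no camera showed the button.
- **Force:** The axial push averaged about 11.1 N, or about 10.9 N after taking off the free-space offset. That is about 8.1 mm of travel. The force rose at about 0.9 N/mm, like the button's spring, and stayed well below the 15.3 N at the stop. Sideways forces were near zero.
- **Position:** The estimated tip position gave about 7.2 mm. The cameras are only good to about 2 mm, so I went by the force.

**What went wrong or disagreed:**
- **First grasp:** It missed. The shut fingertips turned out to be about 30 mm short of the reported TCP and closed just above the handle. The screwdriver did not move. I reopened and grasped lower, and the grip held at about 26 mm opening.
- **Refused move:** One early move call was refused because its rows lacked a `roll` value.
- **Cameras:** The scene and top cameras differed by 4–5 mm sideways, so I lined up the blade by comparing it with the port in the same picture. I also lowered it about 2 mm at the port mouth.

I touched nothing else on the bench on purpose. I made no separate final check of the bystander objects.

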